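# Shut the compass case and hold the sprung sextant-shade drawer at its mark

## Robot

A 6-joint arm with a two-finger parallel gripper is mounted at the origin on the work surface. World frame = base frame: x ahead of the robot, y to its left, z up, the work surface at z = 0. Lengths are in m, angles in degrees, forces in N, time in s.
With the tool pointing down it reaches from about 0.35 to 0.875 m from the base axis. Payload 4.2 kg.
Tool frame: the origin (TCP) lies midway between the tips of the shut fingers; the grasp point (between the pads) lies 19 mm behind it; z points along the fingers, y is the line along which they close (so a half turn about z gives the same grasp; the last joint's range is limited). The gripper opens to 87 mm and grips with 3 to 60 N. Pads are 19 mm wide; open, the fingers measure 117 mm over their backs; the gripper's body (75 mm by 190 mm) begins 51 mm behind the grasp point.
Start: joints at [-55.084, 22.042, 0.453, 0, -68.411, -14.817], TCP at [0.215, -0.587, 0.223] pointing down, gripper open.
Joint ranges: [-179.83, 179.83], [-69.29, 118.12], [-61.27, 80.66], [-181.25, 117.63], [-171.15, -9.14], [-177.46, 177.46]. Speed limits (degrees/s): [159.86, 159.86, 180, 180, 180, 180].

## Interface

Orientations are given as a 3x3 rotation matrix whose columns are the frame's x, y, z axes.
In Python, from station import r, cams gives the robot as it stands.
- The arm moves only by the tool play_rows, never from a script. Its argument "commands" is text: rows parted by semicolons, each of 6 numbers parted by spaces: the shift along the world's x, y, z normalised to -1 to 1, where 1 is 30 mm, then the turn, a rotation vector about the world's x, y, z normalised to -1 to 1, where 1 is 0.15 rad. A call has 1 to 20 rows; each row shifts and turns the commanded pose from where the row before left it; what a row does not reach is not made up. A row lasts 1/10 s, in which the tool goes at most 50 mm and 8.59 degrees, less where a joint would pass 70% of its speed; a pose out of reach is approached as far as the arm can. A call with a number of a shift or a turn outside -1 to 1 is refused whole. A call with a gripper value outside its range is refused whole. "grip" is the finger opening in mm, from 0 to 87, set as the call begins (left out, the last holds). The fingers move at their own pace and stop on an object; the grip force is fixed at half the most. Time passes only in rows, so rows that do not move let the fingers close. It gives the time, the measured TCP pose, the force, the opening and the grip force at its end, in the units of the state.
- r.sense(): the state, without advancing time (a new reading comes with each control period).
- cams.capture(name): name is "side" or "top" or "wrist"; returns (picture, depth): 384x512x3 uint8, blue, green, red; 384x512 float32, m along the optical axis (not along the pixel's ray), 0 where there is no reading.
- cams.camera_info(name): a dict with "mtx" (3x3 intrinsics, pixels), "R" (3x3) and "t" (3): a world point X has camera coordinates R X + t. Camera axes: x right, y down, z forward; pixel columns grow to the right and rows downward; lengths in m; the calibration is good to about 2 mm. A picture is of the moment at which its call begins: read the wrist's pose just before it. camera_info takes no time and is no camera call; for the wrist camera it gives the pose at the moment of the call.
- r.finish_job(): hands the job in; it is judged then, once.
The state is a dict: "time_s": time; "joints": joint angles; "joint_velocities": joint speeds; "effort": joint torques, N m; "tcp_pos": TCP position; "ee_rot": TCP orientation; "wrist_force": force on the tool from outside, world axes, zero at the start; "moment": the same for the moment, N m; "gripper_width": opening from 0.0 (shut) to 1.0 (fully open); "gripper_force": force on a finger pad.
Only numpy, scipy, OpenCV 4.12 (cv2) and the standard library are available. Lean on these libraries where they do the work, as an engineer would, in place of code of your own. Each camera call takes 0.05 s, during which the arm holds its last target. There are 200 camera calls.

## Task

The mate is about to take the smoked shades for the sextant out of the chest's self-closing drawer. First, with the drawer still closed, lower the lid of the compass case on top of the chest fully shut so that the compass cannot jump out; then pull the drawer out by its brass knob until its front face is level with the upright brass pin of the rider on the rail beside it, and keep it there: finish while still gripping or hooking the knob, since the spring would pull the drawer shut. Leave the rider where it is set, and do not disturb the stopwatch or the chart weight.

Things in the scene. Friction and masses are not known exactly. Their poses are not given: they have to be found in the camera images.
- lid (a joint): opening angle of the compass case lid in rad: 0 fully shut, about 1.57 upright, at most 1.75. It starts open at 1.1 to 1.5. A stiff hinge (about 0.09 N m of friction) lets the lid stay wherever it is left.
- chest: cherry chest, fixed: 340 mm deep (x), 360 mm wide (y), 110 mm high, origin under its middle; its front faces -x (roughly towards the robot) and is flush with the closed drawer's face. A brass sextant upright in a slotted walnut stand (180 mm high) is fixed on the rear half of its top, more than 220 mm behind the front.
- case: compass case, fixed on top of the chest, slightly turned: open walnut box 90 (x) x 100 (y) x 40 mm high with a copper pocket compass inside. Origin under its middle; -x is its front, +x its hinge side, z up.
- lid_hinge (a point): middle of the lid's hinge line, at the top of the +x wall of the case, in the plane of the lid's underside. Lid: walnut board 90 mm from hinge to front, 100 mm along the hinge, 8 mm thick, with an 8 mm brass tab at its front edge. Shut, the point's axes are the case's; opening turns it about its y axis, the level hinge line.
- lid_edge (a point): middle of the front (free) edge of the lid, on its outer face (the upper face when shut): 90 mm from the hinge line and 8 mm above the underside.
- drawer (a joint): how far the drawer is out, in m: 0 closed (start), at most 0.14. A spring pulls it shut with about 4.5 N when closed, growing by 0.45 N for each 10 mm.
- knob (a point): centre of the head of the drawer's brass knob: a cylinder 26 mm in diameter, 22 mm long along the pull direction, on a 12 mm stem. It stands 41 mm in front of the drawer's front face, 62 mm above the table. Axes as the chest's: -x is the direction in which the drawer pulls out, y along the front, z up.
- drawer_edge (a point): point on the front face of the drawer at its left (+y) end near its upper edge, 94 mm above the table; 141 mm to the left of the knob. Axes as for the knob.
- mark (a point): the mark: tip of the thin brass index on the upright brass pin (5 mm thick, 100 mm high) of a rider on a brass rail standing out from the chest's front at its left (+y) end, 164 mm from the drawer's middle. Axes as the chest's. The drawer is at the mark when drawer_edge has the same chest x as this point; it lies 55 to 90 mm in front of the closed drawer.
- stopwatch: chrome stopwatch lying on the table to the right (-y) of the chest or its front, 54 mm in diameter, 15 mm high, origin under its middle. Bystander.
- chart_weight: turned brass chart weight on the table to the left (+y) of the chest or its front, 60 mm in diameter, 52 mm high, origin under its middle. Bystander.

How it is judged:
By the outcome, as a careful person would: the job done as asked, in the order asked, and still so for the second after the job is handed in, while the arm keeps its last pose, push and grip.
It also fails if it takes over 53 s, if anything falls off the work surface, if the arm or the gripper's body presses on something with over 40 N, if the wrist force passes 120 N, or if a joint passes its speed limit or range.

## Working session

There is one attempt and no reset: what is moved stays moved. The work goes in short steps, Python scripts to look and compute and a tool call to move; the robot and the scene stay as the last step left them, time stands still between calls to the robot, and variables do not carry over. Pictures are saved under pics/ and viewed, at most 10 in all, crops included, and the job is handed in when it is done.

Besides the shell and the picture viewer there is one more tool, called after "Call:" as name(argument=value, ...) on one line, values as JSON. play_rows: Moves the arm, as the interface text tells. Scaled input: -1 to 1 covers 30 mm each way for a shift and 0.15 rad each way for a turn. Its arguments: {"type":"object","properties":{"commands":{"type":"string"},"grip":{"type":"number"}},"required":["commands"]}

```bash
mkdir -p pics; ls
cat > h.py <<'E'
import numpy as np, cv2
from station import r, cams
def cap(n, f):
    info=cams.camera_info(n); p,d=cams.capture(n)
    cv2.imwrite(f'pics/{f}.png',p); np.savez(f'pics/{f}.npz',p=p,d=d,K=info['mtx'],R=info['R'],t=info['t'])
def load(f):
    z=np.load(f'pics/{f}.npz'); p,d,K,R,t=[z[k] for k in 'pdKRt']
    v,u=np.mgrid[:384,:512]
    c=np.stack([(u-K[0,2])/K[0,0]*d,(v-K[1,2])/K[1,1]*d,d],-1)
    W=(c-np.ravel(t))@R; W[d==0]=np.nan
    return p,d,W
E
python3 - <<'E'
from h import *
print(r.sense())
cap('side','s0');cap('top','t0')
a=cv2.imread('pics/s0.png');b=cv2.imread('pics/t0.png')
for n in ('side','top'):
    i=cams.camera_info(n);print(n,(-np.array(i['R']).T@np.ravel(i['t'])).round(3))
E
```

```text
pics
{'time_s': 0.0, 'joints': array([-5.50830008e+01,  2.20915791e+01,  3.78694044e-01, -3.16393630e-02,
       -6.84100631e+01, -1.48161188e+01]), 'joint_velocities': array([ 0.04038628, -0.06619712,  0.01856209,  0.0499249 ,  0.01323732,
        0.06110434]), 'effort': array([ 6.16571979e-04, -3.90663886e+01,  1.87409502e+01,  4.22018319e+00,
        1.10230819e-02, -1.87949158e-04]), 'tcp_pos': array([ 0.21461002, -0.58634755,  0.2214367 ]), 'ee_rot': array([[-9.39158952e-01, -3.43481895e-01, -8.07194881e-04],
       [-3.43482839e-01,  9.39156708e-01,  2.05341734e-03],
       [ 5.27708088e-05,  2.20574287e-03, -9.99997566e-01]]), 'wrist_force': array([-0.63896294,  0.08334992,  0.52340822]), 'moment': array([ 0.01727509, -0.04486715,  0.09269838]), 'gripper_force': 0.0, 'gripper_width': 1.00295501432071}
side [0.057 0.735 0.824]
top [0.61  0.005 1.279]
```

View pics/s0.png

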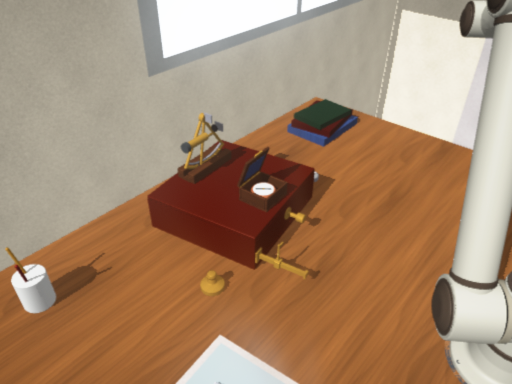

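View pics/t0.png

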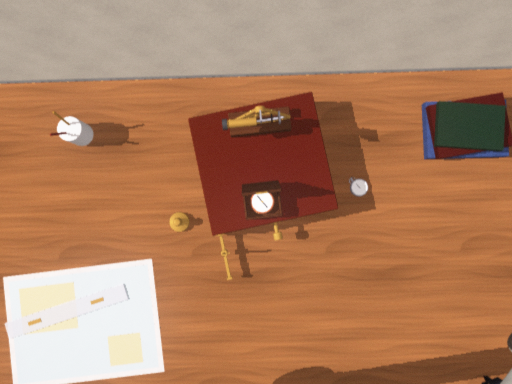

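The side view shows the case with its lid up (about (255,170)), knob (297,216), rail and rider (283,260), and the weight (212,283). In the top view, the chest front runs from (213,234) to (336,211), the knob is at (277,233), the rail runs (221,237)–(230,279), the stopwatch is at (359,187) and the weight at (179,222).

Run:
```python
from h import *
p,d,W=load('t0')
z=W[...,2]
m=(abs(z-.11)<.008); m[:, :150]=0; m[:,400:]=0; m[:80]=0
P=W[m][:,:2]; print('n',len(P),'zmed',np.median(z[m]))
rc=cv2.minAreaRect(P.astype(np.float32)); print('chest',rc); print(cv2.boxPoints(rc).round(3))
for n,(u0,u1,v0,v1),(a,b) in [('knob',(262,295,222,250),(.03,.1)),('rail',(214,240,236,285),(.015,.2)),('weight',(160,200,205,240),(.01,.08)),('watch',(345,375,172,202),(.006,.03)),('case',(225,300,160,225),(.125,.3))]:
    s=(slice(v0,v1),slice(u0,u1)); w=W[s].reshape(-1,3); w=w[(w[:,2]>a)&(w[:,2]<b)]
    print(n,len(w),w.mean(0).round(3),w.min(0).round(3),w.max(0).round(3))
    if n in('rail',): print(w[np.argsort(-w[:,2])][:14].round(3))
# lid & case
ps,ds,Ws=load('s0')
for vv in range(145,212,6): print(vv,[ (uu,*Ws[vv,uu].round(3)) for uu in range(236,292,8)])
K=cv2.resize(ps[130:290,190:330],None,fx=5,fy=5,interpolation=cv2.INTER_CUBIC)[:600]
K=cv2.resize(ps[140:285,200:330],None,fx=4,fy=4,interpolation=cv2.INTER_CUBIC)
cv2.imwrite('pics/s0c.png',K)
```

```text
n 12618 zmed 0.10913669547003141
chest ((0.7607825994491577, -0.007156625390052795), (0.3408808708190918, 0.3608516752719879), 10.808151245117188)
[[ 0.56   0.138]
 [ 0.627 -0.216]
 [ 0.962 -0.152]
 [ 0.894  0.202]]
knob 118 [ 0.565 -0.044  0.07 ] [ 0.542 -0.06   0.059] [ 0.594 -0.023  0.083]
rail 170 [0.493 0.108 0.048] [0.43  0.089 0.031] [0.557 0.132 0.099]
[[0.508 0.112 0.099]
 [0.508 0.1   0.099]
 [0.508 0.106 0.098]
 [0.505 0.112 0.097]
 [0.51  0.098 0.096]
 [0.508 0.109 0.096]
 [0.51  0.092 0.095]
 [0.51  0.095 0.094]
 [0.507 0.104 0.094]
 [0.509 0.111 0.075]
 [0.507 0.109 0.062]
 [0.501 0.11  0.055]
 [0.557 0.132 0.054]
 [0.51  0.119 0.053]]
weight 292 [0.6   0.246 0.023] [0.572 0.22  0.01 ] [0.627 0.278 0.055]
watch 265 [ 0.693 -0.296  0.013] [ 0.665 -0.324  0.006] [ 0.721 -0.27   0.02 ]
case 1058 [ 0.66  -0.003  0.168] [ 0.604 -0.055  0.126] [0.706 0.049 0.245]
145 [(236, np.float64(0.895), np.float64(-0.154), np.float64(0.11)), (244, np.float64(1.005), np.float64(-0.314), np.float64(-0.002)), (252, np.float64(0.983), np.float64(-0.334), np.float64(-0.002)), (260, np.float6
[... 4546 characters left out ...]
p.float64(0.626), np.float64(0.045), np.float64(0.122)), (268, np.float64(0.606), np.float64(0.036), np.float64(0.127)), (276, np.float64(0.604), np.float64(0.006), np.float64(0.11)), (284, np.float64(0.594), np.float64(-0.017), np.float64(0.102))]
211 [(236, np.float64(0.668), np.float64(0.092), np.float64(0.108)), (244, np.float64(0.653), np.float64(0.077), np.float64(0.107)), (252, np.float64(0.637), np.float64(0.064), np.float64(0.108)), (260, np.float64(0.622), np.float64(0.05), np.float64(0.108)), (268, np.float64(0.607), np.float64(0.035), np.float64(0.106)), (276, np.float64(0.59), np.float64(0.023), np.float64(0.108)), (284, np.float64(0.596), np.float64(-0.022), np.float64(0.077))]
```

View pics/s0c.png

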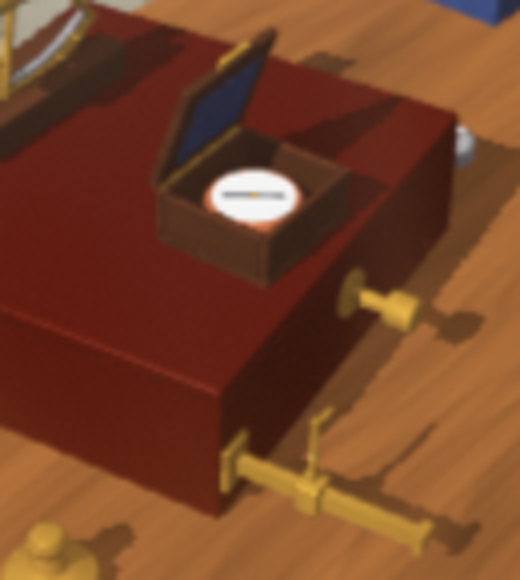

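The crop shows the lid at roughly 75° with its tab on the top edge and the knob on the front. The index points from the rider's pin toward the drawer. Next I fit the lid plane and the case yaw.

Run:
```python
from h import *
from math import *
p,d,W=load('s0')
w=W.reshape(-1,3)
s=w[(w[:,2]>.168)&(w[:,2]<.26)&(w[:,0]>.6)&(w[:,0]<.73)&(abs(w[:,1])<.07)]
for _ in range(4):
    c=s.mean(0); n=np.linalg.svd(s-c)[2][2]; e=(s-c)@n; s=s[abs(e)<max(.003,0)] if _>0 else s[abs(e)<.006]
n*=-np.sign(n[0]); yaw=atan2(-n[1],-n[0]); phi=atan2(-n[0]/cos(yaw),-n[2]); 
print('lid n',len(s),c.round(4),n.round(3),'yaw',degrees(yaw),'phi',atan2(hypot(n[0],n[1]),-n[2]))
# hinge: plane at z=.15
ax=np.array([cos(yaw),sin(yaw),0]);ay=np.array([-sin(yaw),cos(yaw),0])
print('lid extents y',np.percentile((s-c)@ay,[1,99]),'z',s[:,2].max())
k=(n@c-n[2]*.15); # n.x h = k ; h=c+a*ax
a=(k-n[:2]@c[:2])/(n[:2]@ax[:2]); h=c+a*ax; print('hinge line pt',h[:2].round(4))
# case left wall outer face, from side
q=w[(w[:,2]>.118)&(w[:,2]<.142)&(w[:,0]>.615)&(w[:,0]<.70)&(w[:,1]>.035)&(w[:,1]<.07)]
print('wall fit',len(q),np.polyfit(q[:,0],q[:,1],1), q.mean(0))
```

```text
lid n 349 [0.6799 0.0074 0.207 ] [-0.95  -0.076 -0.304] yaw 4.547524601951487 phi 1.2619416910418588
lid extents y [-0.05316529  0.04490705] z 0.24296135888150425
hinge line pt [0.698  0.0089]
wall fit 181 [ 0.0806667  -0.00362677] [0.6541087  0.04913802 0.12954775]
```

Call:
play_rows(commands="0.84 0.98 0.13 0 0 -0.09;0.84 0.98 0.13 0 0 -0.09;0.84 0.98 0.13 0 0 -0.09;0.84 0.98 0.13 0 0 -0.09;0.84 0.98 0.13 0 0 -0.09;0.84 0.98 0.13 0 0 -0.09;0.84 0.98 0.13 0 0 -0.09;0.84 0.98 0.13 0 0 -0.09;0.84 0.98 0.13 0 0 -0.09;0.84 0.98 0.13 0 0 -0.09;0.84 0.98 0.13 0 0 -0.09;0.84 0.98 0.13 0 0 -0.09;0.84 0.98 0.13 0 0 -0.09;0.84 0.98 0.13 0 0 -0.09;0.84 0.98 0.13 0 0 -0.09;0.84 0.98 0.13 0 0 -0.09;0.84 0.98 0.13 0 0 -0.09;0.84 0.98 0.13 0 0 -0.09;0.84 0.98 0.13 0 0 -0.09;0.84 0.98 0.13 0 0 -0.09", grip=0)

```text
time_s: 2.1
tcp_pos: [0.7194, 0.0025, 0.3]
ee_rot: [[-0.997, -0.08, -0.001], [-0.08, 0.997, -0.0], [0.001, 0.0, -1.0]]
wrist_force: [0.4, -0.9, -0.3]
gripper_width: 0.006
gripper_force: 0.0
```

Call:
play_rows(commands="0 0 -0.65 0 0 0;0 0 -0.65 0 0 0;0 0 -0.65 0 0 0;0 0 -0.65 0 0 0;-0.43 -0.035 0 0 0 0;-0.43 -0.035 0 0 0 0;-0.32 -0.025 -0.08 0 0 0;-0.32 -0.025 -0.08 0 0 0;-0.3 -0.024 -0.22 0 0 0;-0.3 -0.024 -0.22 0 0 0;-0.23 -0.02 -0.28 0 0 0;-0.23 -0.02 -0.28 0 0 0;-0.1 -0.01 -0.23 0 0 0;-0.1 -0.01 -0.23 0 0 0;-0.05 0 -0.22 0 0 0;-0.05 0 -0.22 0 0 0;0 0 0 0 0 0")

```text
time_s: 3.8
tcp_pos: [0.6325, -0.0058, 0.1596]
ee_rot: [[-0.997, -0.081, -0.002], [-0.081, 0.997, -0.0], [0.002, -0.0, -1.0]]
wrist_force: [-0.1, -0.0, 0.3]
gripper_width: 0.005
gripper_force: 0.0
```

Call:
play_rows(commands="0 0 -0.05 0 0 0;0 0 -0.05 0 0 0;0 0 0 0 0 0")

```text
time_s: 4.1
tcp_pos: [0.6332, -0.0058, 0.1589]
ee_rot: [[-0.997, -0.081, 0.001], [-0.081, 0.997, -0.0], [-0.001, -0.0, -1.0]]
wrist_force: [-2.1, 0.3, 5.2]
gripper_width: 0.006
gripper_force: 2.3
```

Call:
play_rows(commands="0 0 -0.06 0 0 0;0 0 -0.04 0 0 0;0 0 0 0 0 0")

```text
time_s: 4.4
tcp_pos: [0.6332, -0.0058, 0.1587]
ee_rot: [[-0.997, -0.082, 0.002], [-0.082, 0.997, -0.001], [-0.002, -0.001, -1.0]]
wrist_force: [-6.1, 1.7, 14.6]
gripper_width: 0.003
gripper_force: 7.3
```

Run:
```python
from h import *
cap('side','s1')
p,d,W=load('s1'); w=W.reshape(-1,3)
s=w[(w[:,2]>.147)&(w[:,2]<.3)&(w[:,0]>.59)&(w[:,0]<.73)&(abs(w[:,1])<.07)]
print(np.histogram(s[:,2],bins=np.arange(.14,.3,.004)))
q=s[s[:,2]<.168];print(len(q),np.polyfit(q[:,0],q[:,2],1),q.min(0),q.max(0)); print(r.sense()['wrist_force'])
cv2.imwrite('pics/s1c.png',cv2.resize(p[120:290,170:360],None,fx=3,fy=3))
```

```text
(array([  0,  23,  48, 162, 378,  20,  10,  16,  16,  10,  13,  13,  14,
        11,   9,   9,   6,   4,   0,   0,   1,   2,   2,  22,  33,  55,
        65, 122,  60,  29,  55,  75, 203,  43,  51,  48,  39,  42,  58]), array([0.14 , 0.144, 0.148, 0.152, 0.156, 0.16 , 0.164, 0.168, 0.172,
       0.176, 0.18 , 0.184, 0.188, 0.192, 0.196, 0.2  , 0.204, 0.208,
       0.212, 0.216, 0.22 , 0.224, 0.228, 0.232, 0.236, 0.24 , 0.244,
       0.248, 0.252, 0.256, 0.26 , 0.264, 0.268, 0.272, 0.276, 0.28 ,
       0.284, 0.288, 0.292, 0.296]))
641 [0.00631957 0.15208377] [ 0.60247686 -0.05354045  0.14700482] [0.70120623 0.05432326 0.16770735]
[-6.13713311  2.04283706 14.51562902]
```

View pics/s1c.png

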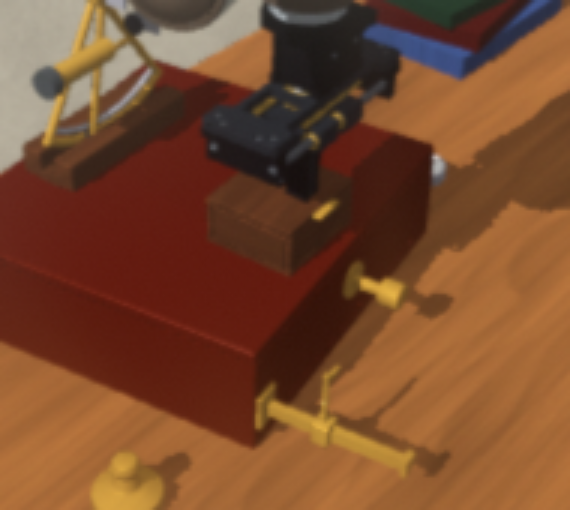

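The lid is flat on the case, with the arm pressing at 14 N and a surface slope of about 0. Next I lift and move above the knob.

Call:
play_rows(commands="0 0 0.8 0 0 0;0 0 0.8 0 0 0;0 0 0.8 0 0 0;-0.68 -0.35 0 0 0 0.18;-0.68 -0.35 0 0 0 0.18;-0.68 -0.35 0 0 0 0.18;-0.68 -0.35 0 0 0 0.18;0 0 0 0 0 0;0 0 0 0 0 0", grip=70)

```text
time_s: 5.35
tcp_pos: [0.5516, -0.0478, 0.2271]
ee_rot: [[-0.982, -0.187, 0.001], [-0.187, 0.982, 0.0], [-0.001, 0.0, -1.0]]
wrist_force: [-0.5, -0.2, -0.5]
gripper_width: 0.736
gripper_force: 0.0
```

Run:
```python
from h import *
cap('wrist','w1'); cap('top','t1')
p,d,W=load('w1'); w=W.reshape(-1,3)
ax=np.array([.9823,.1875,0]);ay=np.array([-.1875,.9823,0]);o=np.array([.7608,-.0072,0])
def ch(w): return np.stack([(w-o)@ax,(w-o)@ay,w[...,2]],-1)
for f in('w1','t1','t0','s1'):
    p,d,W=load(f); c=ch(W).reshape(-1,3)
    q=c[(c[:,0]>-.235)&(c[:,0]<-.197)&(abs(c[:,1])<.03)&(c[:,2]>.05)&(c[:,2]<.085)]
    if len(q): print(f,'knob',len(q),q.min(0).round(4),q.max(0).round(4),np.median(q,0).round(4))
    q=c[(c[:,0]>-.26)&(c[:,0]<-.19)&(c[:,1]>.13)&(c[:,1]<.18)&(c[:,2]>.085)&(c[:,2]<.11)]
    if len(q): print(f,'mark',len(q),q.min(0).round(4),q.max(0).round(4),np.median(q,0).round(4))
    q=c[(c[:,0]>-.2)&(c[:,0]<-.14)&(c[:,1]>-.06)&(c[:,1]<.14)&(abs(c[:,2]-.108)<.006)]
    if len(q): print(f,'edge',np.percentile(q[:,0],[0,1,3]).round(4))
    q=c[(c[:,0]>-.2)&(c[:,0]<-.0)&(abs(c[:,1])<.08)&(abs(c[:,2]-.155)<.03)]
    print(f,'lid z',len(q),np.percentile(q[:,2],[5,50,95]) if len(q) else '')
```

```text
w1 knob 533 [-0.22   -0.0109  0.0512] [-0.1975  0.014   0.0756] [-0.211   0.001   0.0714]
w1 mark 138 [-0.2274  0.1439  0.0851] [-0.2225  0.1677  0.1023] [-0.2252  0.1594  0.0953]
w1 edge [-0.1683 -0.1679 -0.1677]
w1 lid z 2933 [0.15571509 0.15762402 0.15855612]
t1 edge [-0.1703 -0.1702 -0.1697]
t1 lid z 1314 [0.15333766 0.15736493 0.1607692 ]
t0 knob 72 [-0.2219 -0.0121  0.062 ] [-0.1974  0.0127  0.0768] [-0.2103  0.0006  0.0715]
t0 mark 9 [-0.229   0.1447  0.0938] [-0.2261  0.165   0.0991] [-0.2274  0.1564  0.0964]
t0 edge [-0.1705 -0.1701 -0.1697]
t0 lid z 726 [0.13206061 0.13811199 0.17621968]
s1 knob 84 [-0.2192 -0.0083  0.0517] [-0.1975  0.0165  0.0763] [-0.2099  0.0094  0.0673]
s1 mark 20 [-0.226   0.1454  0.0855] [-0.2204  0.1697  0.101 ] [-0.2243  0.1656  0.0952]
s1 edge [-0.1672 -0.1668 -0.1662]
s1 lid z 984 [0.12871434 0.15574281 0.16983761]
```

View pics/w1.png

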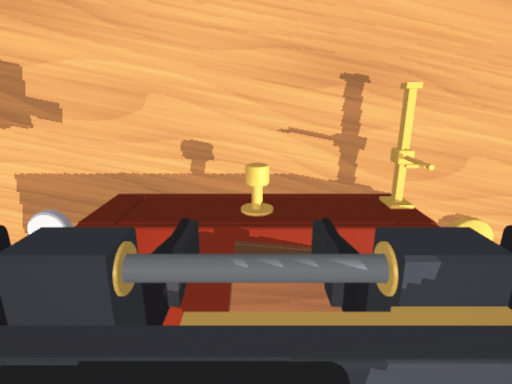

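The lid is shut (top surface at z 0.158). The wrist view shows the knob head at (257,175) centred between the open fingers, with the rider index at (430,166). I'll descend and grip.

Call:
play_rows(commands="0 0.05 -1 0 0 0;0 0 -1 0 0 0;0 0 -1 0 0 0;0 0 -1 0 0 0;0 0 -0.9 0 0 0;0 0 -0.6 0 0 0;0 0 -0.55 0 0 0;0 0 0 0 0 0")

```text
time_s: 6.25
tcp_pos: [0.5502, -0.0461, 0.0424]
ee_rot: [[-0.982, -0.188, -0.006], [-0.188, 0.982, -0.001], [0.006, 0.0, -1.0]]
wrist_force: [-0.6, 0.4, -0.3]
gripper_width: 0.808
gripper_force: 0.0
```

Call:
play_rows(commands="0 0 0 0 0 0;0 0 0 0 0 0;0 0 0 0 0 0;0 0 0 0 0 0;0 0 0 0 0 0;0 0 0 0 0 0;0 0 0 0 0 0", grip=0)

```text
time_s: 6.95
tcp_pos: [0.5514, -0.0461, 0.0455]
ee_rot: [[-0.982, -0.188, 0.0], [-0.188, 0.982, 0.0], [-0.0, 0.0, -1.0]]
wrist_force: [-0.7, 1.1, 1.5]
gripper_width: 0.29
gripper_force: 30.0
```

Call:
play_rows(commands="-0.3 -0.057 0 0 0 0;-0.3 -0.057 0 0 0 0;-0.3 -0.057 0 0 0 0;-0.3 -0.057 0 0 0 0;-0.3 -0.057 0 0 0 0;-0.3 -0.057 0 0 0 0;0 0 0 0 0 0;0 0 0 0 0 0;0 0 0 0 0 0")

```text
time_s: 7.85
tcp_pos: [0.5003, -0.0558, 0.0455]
ee_rot: [[-0.982, -0.188, 0.006], [-0.188, 0.982, 0.001], [-0.007, -0.0, -1.0]]
wrist_force: [6.2, 1.1, -6.0]
gripper_width: 0.291
gripper_force: 30.0
```

```bash
cat > m.py <<'E'
from h import *
import sys
ax=np.array([.9823,.1875,0]);ay=np.array([-.1875,.9823,0]);o=np.array([.7608,-.0072,0])
for f in ('top','side','wrist'):
    n=sys.argv[1]+f[0]; cap(f,n); p,d,W=load(n)
    c=np.stack([(W-o)@ax,(W-o)@ay,W[...,2]],-1).reshape(-1,3)
    q=c[(c[:,0]>-.26)&(c[:,0]<-.19)&(c[:,1]>.1435)&(c[:,1]<.161)&(c[:,2]>.088)&(c[:,2]<.104)]
    if len(q): print(n,'index',len(q),np.percentile(q[:,0],[0,25,50,75,100]).round(4),q[:,1].min().round(4))
    q=c[(c[:,0]>-.25)&(c[:,0]<-.18)&(c[:,1]>.1)&(c[:,1]<.1425)&(c[:,2]>.08)&(c[:,2]<.108)]
    if len(q): print(n,'drawer',len(q),np.percentile(q[:,0],[0,2,5,25,50]).round(4),np.median(q[:,2]).round(4))
s=r.sense();print(s['tcp_pos'],s['wrist_force'],s['time_s'])
E
python3 m.py a
python3 - <<'E'
import cv2
p=cv2.imread('pics/as.png');cv2.imwrite('pics/asc.png',cv2.resize(p[170:300,210:340],None,fx=4,fy=4,interpolation=cv2.INTER_CUBIC))
E
```

```text
at index 6 [-0.229  -0.2281 -0.2276 -0.2271 -0.2266] 0.1445
at drawer 84 [-0.2223 -0.222  -0.2214 -0.2181 -0.214 ] 0.0959
as index 10 [-0.2252 -0.2243 -0.2233 -0.2215 -0.2062] 0.1444
as drawer 109 [-0.219  -0.2185 -0.2183 -0.2173 -0.2128] 0.0945
[ 0.5004144  -0.05573342  0.04549521] [ 6.08719932  1.55741541 -6.48432499] 8.0
```

View pics/asc.png

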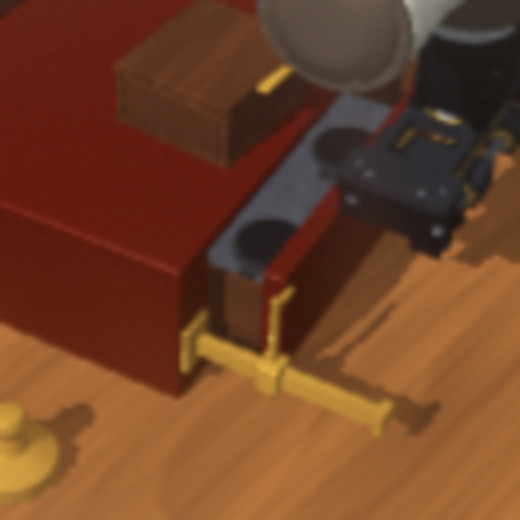

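The drawer is out about 52 mm and about 5.3 mm short of the index; the lid is still shut.

Call:
play_rows(commands="-0.09 -0.017 0 0 0 0;-0.09 -0.018 0 0 0 0;0 0 0 0 0 0;0 0 0 0 0 0;0 0 0 0 0 0")

```text
time_s: 8.5
tcp_pos: [0.4952, -0.0567, 0.0455]
ee_rot: [[-0.982, -0.188, 0.007], [-0.188, 0.982, 0.001], [-0.007, -0.0, -1.0]]
wrist_force: [5.9, 1.3, -5.9]
gripper_width: 0.289
gripper_force: 30.0
```

```bash
python3 m.py b
python3 - <<'E'
import cv2,numpy as np
p=cv2.imread('pics/bs.png')[225:275,250:300]
q=cv2.imread('pics/bt.png')[232:272,212:252]
f=lambda a:cv2.resize(a,(390,560),interpolation=cv2.INTER_CUBIC)
cv2.imwrite('pics/bc.png',np.hstack([f(p),f(q)]))
E
```

```text
bt index 6 [-0.2288 -0.228  -0.2276 -0.2271 -0.2264] 0.1446
bt drawer 85 [-0.2282 -0.2273 -0.2267 -0.2234 -0.2194] 0.0954
bs index 14 [-0.2255 -0.2239 -0.2219 -0.2127 -0.2089] 0.1437
bs drawer 108 [-0.2246 -0.2242 -0.2237 -0.2224 -0.2185] 0.0944
[ 0.49516481 -0.05675719  0.04550528] [ 6.20735077  1.7007561  -6.71577553] 8.65
```

View pics/bc.png

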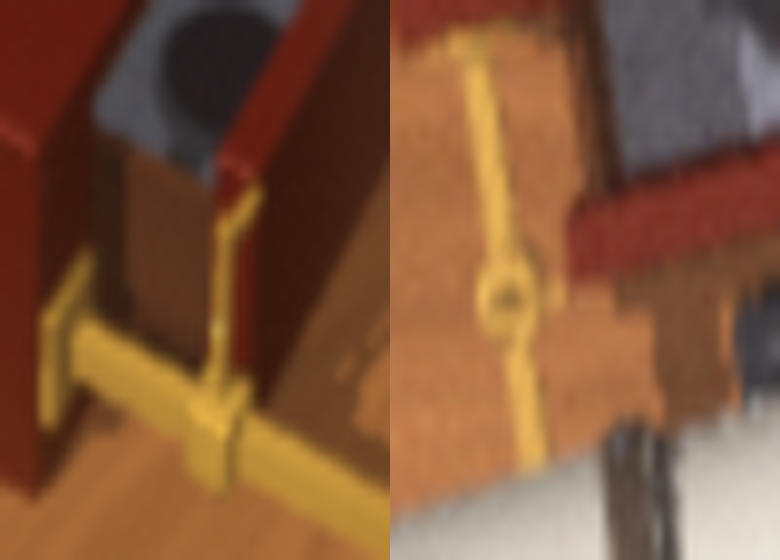

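In both views the drawer's front edge reaches the index to within about a millimetre. I'll do a finer check using the close wrist picture w1, taken with the drawer closed.

Run:
```python
from h import *
ax=np.array([.9823,.1875,0]);ay=np.array([-.1875,.9823,0]);o=np.array([.7608,-.0072,0])
def ch(f):
    p,d,W=load(f); return np.stack([(W-o)@ax,(W-o)@ay,W[...,2]],-1)
for f,x0,zr in (('w1',-.167,(.03,.09)),('bt',None,None),('bs',None,None),('s0',-.167,(.06,.1))):
    c=ch(f)
    if zr: # front face points
        q=c[(abs(c[...,0]+.169)<.006)&(c[...,2]>zr[0])&(c[...,2]<zr[1])&(c[...,1]>.02)&(c[...,1]<.165)]
    else:
        q=c[(c[...,0]<-.2)&(c[...,0]>-.24)&(c[...,2]>.05)&(c[...,2]<.088)&(c[...,1]>.04)&(c[...,1]<.138)]
    if len(q)>20:
        g=np.polyfit(q[:,1],q[:,0],1); e=q[:,0]-np.polyval(g,q[:,1]); q=q[abs(e)<.0025]; g=np.polyfit(q[:,1],q[:,0],1)
        print(f,'face at y=.141:',np.polyval(g,.141).round(4),'slope',g[0].round(4),len(q),'vs z',np.polyfit(q[:,2],q[:,0],1).round(3))
    i=c[(c[...,0]>-.24)&(c[...,0]<-.218)&(c[...,1]>.1435)&(c[...,1]<.16)&(c[...,2]>.088)&(c[...,2]<.104)]
    if len(i): print(f,'index',len(i),i.mean(0).round(4),np.percentile(i[:,0],[5,50,95]).round(4))
```

```text
w1 face at y=.141: -0.1675 slope 0.0006 2367 vs z [ 0.001 -0.168]
w1 index 71 [-0.2248  0.1515  0.0949] [-0.2264 -0.2251 -0.2233]
bt face at y=.141: -0.2097 slope 0.0296 22 vs z [ 0.009 -0.212]
bt index 6 [-0.2276  0.1518  0.0958] [-0.2286 -0.2276 -0.2265]
bs face at y=.141: -0.2226 slope 0.0047 100 vs z [ 0.006 -0.223]
bs index 7 [-0.2235  0.1509  0.0934] [-0.2253 -0.2235 -0.2217]
s0 face at y=.141: -0.1656 slope -0.0011 290 vs z [ 0.011 -0.166]
s0 index 8 [-0.2236  0.1518  0.0936] [-0.2248 -0.2236 -0.2223]
```

Call:
play_rows(commands="-0.014 -0.003 0 0 0 0;0 0 0 0 0 0;0 0 0 0 0 0;0 0 0 0 0 0;0 0 0 0 0 0;0 0 0 0 0 0")

```text
time_s: 9.25
tcp_pos: [0.4952, -0.0567, 0.0455]
ee_rot: [[-0.982, -0.188, 0.008], [-0.188, 0.982, 0.001], [-0.008, -0.0, -1.0]]
wrist_force: [7.1, 1.3, -6.4]
gripper_width: 0.288
gripper_force: 30.0
```

Run:
```python
from station import r
s=r.sense();print(s['tcp_pos'],s['gripper_force'],s['wrist_force'])
print(r.finish_job())
```

```text
[ 0.49515011 -0.05674658  0.04550907] 29.99621093273163 [ 7.12388502  1.31837064 -6.36705447]
the job is handed in; nothing more can be done
None
```

I shut the compass case lid first, then pulled the drawer out about 57.2 mm against a measured mark of about 57.5 mm, and handed the job in still gripping the knob at 30 N; a last 0.4 mm nudge did not move the arm, and the rider, stopwatch and chart weight were not touched.

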